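# Set up the polarised light base

### The job

Get the microscope's light base ready for viewing membrane filters under crossed polarisers: switch its lamp on by pressing down the green-dotted end of the rocker switch, and gently push the polariser ring's lever round its scale until it is centred over the red index rider that marks the crossed position. Never pinch or force the lever, leave the rider where it is, and do not disturb the vials, the flask or the dish.

Things in the scene. Friction and masses are not known exactly. Their poses are not given: they have to be found in the camera images.
- base: White instrument light base, a fixed flat box 300 (x) x 240 (y) x 70 mm high on the bench. Origin: centre of its underside; its x axis points away from its front (the front faces the robot when yaw is 0), y to the left, z up. On top: the round polariser ring with its lever, and a black rocker switch at the front right corner.
- ring_axis (a point): Point on the vertical turning axis of the polariser ring, level with the top of the base (70 mm above the bench, 30 mm behind the base's centre). Round it lies a fixed aluminium scale plate (radius 84 mm, 2 mm thick) with dark marks every 5 degrees over 135 degrees on the front side, and on that the black knurled ring (radius 62 mm, top 11.5 mm above the base top).
- ring (a joint): Turning angle of the polariser ring and lever (rad), 0 to 2.36 between stops; grows counter-clockwise seen from above. At 0 the lever points to the front left of the base, in the base's own xy plane at angle 1.96 rad from its +x axis towards its +y axis; so in general at 1.96 + value (straight to the front at 1.18). It turns with even friction: about 2 to 3 N at the knob, no spring; it stays where it is left.
- knob_top (a point): Centre of the top of the lever's blue upright knob: a vertical cylinder 14 mm in diameter, 105 mm from the ring axis, from 10.5 to 42.5 mm above the base top. It is fixed to the end of the lever, a flat steel bar 7 mm wide that runs radially from the black ring to the knob, 11.5 to 15.5 mm above the base top, with a dark line along its middle.
- lever_pointer (a point): Point on the middle line of the lever's upper side, 86 mm from the ring axis, where the lever passes over the edge of the scale plate.
- rider (a joint): Angle of the red index rider on the same scale as the ring's (rad): the lever is centred over the rider when the two values are equal. Held by friction; it starts between 0.85 and 1.95 and must not be moved.
- rider_mark (a point): Centre of the top of the red rider, a small red block 14 mm wide (along the arc), 13 mm radially and 7 mm high above the base top, at the edge of the scale plate, 86 mm from the ring axis. The lever passes 4.5 mm above it.
- rocker (a joint): Tilt of the lamp's rocker switch (rad): 0 off (as it starts, green-dotted end raised), 0.4 fully on (that end pressed down). It stays where it is left and needs about 2 to 4 N on the green end.
- rocker_green_dot (a point): Centre of the green dot on the upper face of the rocker, 13.5 mm from its tilting axis towards the base's -y side; it moves down about 5 mm as the switch goes on. The black rocker is 22 mm (base x) by 42 mm (base y); its tilting axis lies along the base's x, 10 mm above the base top, in a grey bezel 34 x 54 mm and 3 mm high. Pressing towards or a little beyond the outer (-y) end, 10 mm past the dot, tilts it easily; the end then stands about 6 mm above the base top.
- vial1: Loose sample vial with white cap, 28 mm in diameter, 64 mm high, on the bench left of the base. Origin: centre of its underside. Not to be disturbed.
- vial2: The same kind of vial, on the bench right of the base near its front.
- flask: Loose conical glass flask with a cork stopper, 84 mm in diameter at the foot, 145 mm high, on the bench right of the base. Origin: centre of its underside. Not to be disturbed.
- dish: Loose lidded petri dish, 57 mm in diameter, 14 mm high, on top of the base at its back left corner. Origin: centre of its underside. Not to be disturbed.

How it is judged:
At the end, for the whole second after the job is handed in: The lever stands still, its middle line within 3.5 mm (at the edge of the scale plate) of the rider's centre, so that red shows on both sides of the lever; the rocker is on (beyond 0.32 of 0.4 rad); the rider is within 3 mm and the vials, flask and dish within 15 mm of where they were (horizontal distance between lever_pointer and rider_mark below 0.0035 m and velocity of joint ring between -0.02 and 0.02 rad/s and value of joint rocker above 0.32 rad and distance of rider_mark from where it was at the start of the episode below 0.003 m and distance of each of vial1, vial2, flask, dish from where it was at the start of the episode below 0.015 m); the robot touches nothing.
It fails at once if the red rider is pushed out of its place (over 3 mm) (distance of rider_mark from where it was at the start of the episode above 0.003 m).
It fails at once if the lever is pinched or forced (over 15 N on the ring, lever or knob) (contact force between the fingers and ring above 15 N).
It fails at once if a vial, the flask or the dish is shifted, lifted or knocked over (distance of any of vial1, vial2, flask, dish from where it was at the start of the episode above 0.015 m or angle between any of vial1, vial2, flask, dish's own z axis and vertical above 0.3 rad).
It also fails if it takes over 51 s, if anything falls off the work surface, if the arm or the gripper's body presses on something with over 40 N, if the wrist force passes 120 N, or if a joint passes its speed limit or range.

### The arm

A 6-joint arm with a two-finger parallel gripper is mounted at the origin on the work surface. World frame = base frame: x ahead of the robot, y to its left, z up, the work surface at z = 0. Lengths are in m, angles in rad, forces in N, time in s.
With the tool pointing down it reaches from about 0.275 to 0.775 m from the base axis. Payload 14.6 kg.
Tool frame: the origin (TCP) lies at the very end of the fingers, on their centre line; the grasp point (between the pads) lies 19 mm behind it; z points along the fingers, y is the line along which they close (so a half turn about z gives the same grasp; the last joint's range is limited). The gripper opens to 85 mm and grips with 20 to 120 N. Pads are 22 mm wide; open, the fingers measure 114 mm over their backs; the gripper's body (76 mm by 85 mm) begins 54 mm behind the grasp point. The pads swing forward as they close: fully open they stand 13 mm farther back than shut.
Start: joints at [1.092, 0.263, -0.048, 1.259, 0, 1.415], TCP at [0.167, 0.498, 0.231] pointing down, gripper open.
Joint ranges: [-2.65, 2.65], [-0.89, 1.7], [-1.18, 1.37], [-2.13, 2.11], [-1.35, 1.29], [-3.14, 3.14]. Speed limits (rad/s): [1.89, 1.89, 2.57, 2.79, 3.14, 3.14].

### API

Orientations are given as a rotation vector (axis times angle).
In Python, from plant import bot gives the robot as it stands.
- The arm moves only by the tool servo_tool, never from a script. Its argument "increments" is a list of rows, each an object with "offset": the shift along the tool's x, y, z in cm, a list of three; "twist": the turn, a rotation vector about the tool's x, y, z in rad, a list of three; "hand": the opening in per cent of the stroke, from 0 (shut) to 100 (fully open). In form: [{"offset": [tx, ty, tz], "twist": [rx, ry, rz], "hand": hand}, ...]. A call has 1 to 12 rows; each row is the pose to reach, as a shift and turn from the pose commanded when the call began, along the tool's axes at that moment; what a row does not reach only later rows make up. A row lasts 1/12 s, in which the tool goes at most 41.7 mm and 7.16 degrees, less where a joint would pass 70% of its speed; a pose out of reach is approached as far as the arm can. A call with a gripper value outside its range is refused whole. The fingers move at their own pace and stop on an object; "squeeze" is the grip in N (left out, the last holds). Time passes only in rows, so rows that repeat a pose let the fingers close. It gives the time, the measured TCP pose, the force, the opening and the grip force at its end, in the units of the state.
- bot.read_state(): the state, without advancing time (a new reading comes with each control period).
- bot.grab_frame(name): name is "scene" or "top"; returns a dict with "pixels" (420x560x3 uint8, red, green, blue), "range_z" (420x560 float32, m along the optical axis (not along the pixel's ray), 0 where there is no reading), "K" (3x3 intrinsics, pixels), "R" (3x3) and "t" (3): a world point X has camera coordinates R X + t. Camera axes: x right, y down, z forward; pixel columns grow to the right and rows downward; lengths in m; the calibration is good to about 2 mm. A picture is of the moment at which its call begins.
- bot.finish_job(): hands the job in; it is judged then, once.
Trained networks look in the newest picture that a camera, given by its name, has taken for a name from the list of things; names that differ only in an ending like _2 or _b are one class to them, and where a whole thing is asked for, a point or a joint stands for the part that bears it (a point fixed in the world has none). Each returns a list of dicts, best first, with "score" (0 to 1); they miss things now and then, are a little off and sometimes report something else, mostly with a low value. They report only what shows in the picture. A call takes as long as a camera call.
- bot.trace(camera, target): "region" (420x560 bool, what is visible of it) and "bbox" ([centre column, centre row, width, height] in pixels, round what is visible of it).
- bot.mark_of(camera, target): "xy" ([column, row] in pixels: a listed point, or the origin of a listed thing).
The state is a dict: "clock": time; "q": joint angles; "joint_velocities": joint speeds; "tau": joint torques, N m; "tcp_pos": TCP position; "tcp_rot": TCP orientation; "force": force on the tool from outside, world axes, zero at the start; "torque": the same for the moment, N m; "finger_gap": finger opening in m; "grasp_force": force on a finger pad.
Only numpy, scipy, OpenCV 4.12 (cv2) and the standard library are available. Lean on these libraries where they do the work, as an engineer would, in place of code of your own. Each camera call takes 0.05 s, during which the arm holds its last target. There are 200 camera calls.

## Working session

There is one attempt and no reset: what is moved stays moved. The work goes in short steps, Python scripts to look and compute and a tool call to move; the robot and the scene stay as the last step left them, time stands still between calls to the robot, and variables do not carry over. Pictures are saved under pics/ and viewed, at most 10 in all, crops included, and the job is handed in when it is done.

Besides the shell and the picture viewer there is one more tool, called after "Call:" as name(argument=value, ...) on one line, values as JSON. servo_tool: Moves the arm, as the interface text tells. Its arguments: {"type":"object","properties":{"increments":{"type":"array","items":{"type":"object","properties":{"offset":{"type":"array","items":{"type":"number"}},"twist":{"type":"array","items":{"type":"number"}},"hand":{"type":"number"}}}},"squeeze":{"type":"number"}},"required":["increments"]}

```bash
mkdir -p pics; cat > h.py <<'E'
import numpy as np,cv2
from plant import bot
def w(f,uv,z=None):
    K,R,t=f["K"],f["R"],f["t"]; u,v=uv
    ray=np.linalg.inv(K)@[u,v,1.]
    if z is None:
        d=f["range_z"][int(round(v)),int(round(u))]; return R.T@(ray*d-t)
    c=-R.T@t; r=R.T@ray; return c+r*(z-c[2])/r[2]
def px(f,X):
    p=f["K"]@(f["R"]@np.asarray(X)+f["t"]); return p[:2]/p[2]
E
python3 - <<'E'
from h import *
np.set_printoptions(precision=4,suppress=True)
s=bot.read_state();print(s["clock"],s["tcp_pos"],s["tcp_rot"],s["finger_gap"])
Z=dict(ring_axis=.07,knob_top=.1125,lever_pointer=.0855,rider_mark=.077,rocker_green_dot=.083,base=0,dish=.07,vial1=0,vial2=0,flask=0)
for c in("top","scene"):
    f=bot.grab_frame(c); cv2.imwrite(f"pics/{c}0.png",f["pixels"][:,:,::-1])
    print(c,"cam",-f["R"].T@f["t"])
    for n,z in Z.items():
        for m in bot.mark_of(c,n)[:2]: print(n,round(m["score"],2),np.array(m["xy"]),w(f,m["xy"],z),w(f,m["xy"]))
E
```

```text
0.0 [0.1669 0.4974 0.2308] [-0.5063 -3.1002  0.0017] 0.08554816748594334
top cam [0.412  0.0259 0.9707]
ring_axis 0.73 [243.2 193.1] [0.6325 0.0933 0.07  ] [0.6309 0.0928 0.0767]
knob_top 0.69 [198.8 217.4] [0.571  0.1733 0.1125] [0.5714 0.1736 0.1103]
lever_pointer 0.92 [203.3 214.9] [0.5814 0.1693 0.0855] [0.5813 0.1692 0.0862]
rider_mark 0.58 [263.4 230.4] [0.5556 0.0488 0.077 ] [0.5558 0.0488 0.0758]
rocker_green_dot 0.72 [274.2 274.4] [0.4691 0.0244 0.083 ] [0.4693 0.0244 0.0806]
base 0.6 [242.7 216.8] [0.5964 0.097  0.    ] [0.5813 0.0912 0.0798]
dish 0.89 [210.7 148.5] [0.7264 0.166  0.07  ] [0.7211 0.1636 0.0852]
dish 0.49 [276.1 274.6] [0.4697 0.0206 0.07  ] [0.4688 0.0207 0.0849]
vial1 0.77 [156.6 232. ] [0.5568 0.2815 0.    ] [0.5521 0.2733 0.0312]
vial1 0.76 [322.8 260.8] [ 0.5066 -0.0786  0.    ] [ 0.5002 -0.0715  0.0654]
vial2 0.77 [156.6 232. ] [0.5568 0.2815 0.    ] [0.5521 0.2733 0.0312]
vial2 0.76 [322.8 260.8] [ 0.5066 -0.0786  0.    ] [ 0.5002 -0.0715  0.0654]
flask 0.83 [333.  222.4] [ 0.5906 -0.1001  0.    ] [ 0.575  -0.0891  0.0849]
scene cam [1.0613 0.313  0.9
[... 353 characters left out ...]
0.4787 0.0257 0.083 ] [0.4794 0.026  0.0839]
base 0.65 [308.3 251.6] [0.607  0.0932 0.    ] [0.647  0.1126 0.0793]
base 0.49 [406.4 282.7] [0.5693 0.2844 0.    ] [0.5772 0.2849 0.0145]
dish 0.43 [311.2 248.2] [0.6335 0.1113 0.07  ] [0.6375 0.1132 0.0779]
dish 0.3 [260.6 178.6] [ 0.5479 -0.0523  0.07  ] [ 0.5155 -0.0754  0.0175]
vial1 0.6 [266.6 175.1] [ 0.4901 -0.0771 -0.    ] [ 0.5055 -0.0665  0.0244]
vial1 0.42 [360.9 227.5] [0.504  0.1563 0.    ] [0.5743 0.1761 0.1137]
vial2 0.6 [266.6 175.1] [ 0.4901 -0.0771 -0.    ] [ 0.5055 -0.0665  0.0244]
vial2 0.42 [360.9 227.5] [0.504  0.1563 0.    ] [0.5743 0.1761 0.1137]
flask 0.62 [233.8 202.6] [ 0.5863 -0.0971  0.    ] [ 0.6097 -0.0769  0.0445]
```

View pics/top0.png

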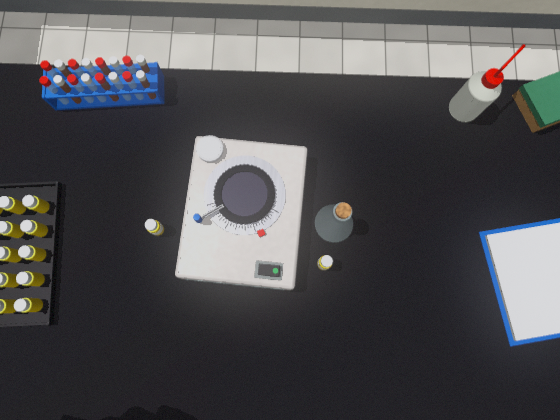

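View pics/scene0.png

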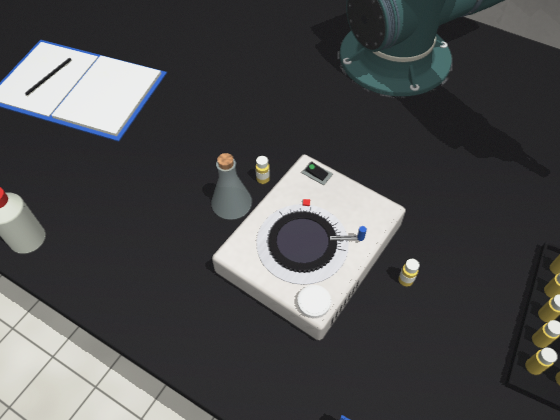

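The top view shows the blue knob at about (198,217), the red rider at (262,233), the green dot at (275,271) and the base slightly turned. The scene view agrees: knob (362,233), rider (307,202), dot (312,167). I'll refine these by colour.

```bash
cat >> h.py <<'E'
from scipy.optimize import minimize
def blob(f,c,lo=(150,110,280,300)):
    p=f["pixels"].astype(int); r,g,b=p[...,0],p[...,1],p[...,2]
    m={"b":(b>r+50)&(b>g+30),"r":(r>g+70)&(r>b+70),"g":(g>r+40)&(g>b+25)}[c]
    M=np.zeros_like(m); u0,v0,u1,v1=lo; M[v0:v1,u0:u1]=m[v0:v1,u0:u1]
    n,l,s,ce=cv2.connectedComponentsWithStats(M.astype(np.uint8),connectivity=8)
    i=1+np.argmax(s[1:,4]); return ce[i],s[i]
E
python3 - <<'E'
from h import *
np.set_printoptions(precision=4,suppress=True)
F={c:bot.grab_frame(c) for c in("top","scene")}
L={"top":(180,130,300,290),"scene":(285,150,390,330)}
for c,f in F.items():
    for k,z in(("b",.1125),("r",.077),("g",.084)):
        ce,s=blob(f,k,L[c]); print(c,k,ce,s,w(f,ce,z),w(f,ce))
f=F["top"]; H,W=420,560
vv,uu=np.mgrid[0:H,0:W]; 
P=(np.stack([uu,vv,np.ones_like(uu)],-1)@np.linalg.inv(f["K"]).T*f["range_z"][...,None]-f["t"])@f["R"]
m=(P[...,2]>.055)&(P[...,2]<.09)&(uu>165)&(uu<312)&(vv>130)&(vv<295)
m=cv2.morphologyEx(m.astype(np.uint8),cv2.MORPH_OPEN,np.ones((5,5)))
n,l,s,ce=cv2.connectedComponentsWithStats(m); i=1+np.argmax(s[1:,4])
pts=np.array([w(f,(u,v),.07)[:2] for v,u in np.argwhere(l==i)],np.float32)
r=cv2.minAreaRect(pts);print(r); 
E
```

```text
top b [196.4043 217.3617] [193 214   7   9  47] [0.571  0.1779 0.1125] [0.5712 0.1781 0.1114]
top r [260.5952 232.2857] [257 229   8   8  42] [0.5516 0.0542 0.077 ] [0.5515 0.0542 0.0775]
top g [275.0385 270.3077] [273 268   5   6  26] [0.477 0.023 0.084] [0.477  0.023  0.0838]
scene b [361.6737 232.7158] [358 226   9  15  95] [0.5824 0.1819 0.1125] [0.5813 0.1816 0.1107]
scene r [306.0625 201.9375] [303 199   7   7  48] [0.5543 0.0548 0.077 ] [0.555  0.0552 0.0781]
scene g [311.3913 166.2174] [309 164   6   5  23] [0.4787 0.0233 0.084 ] [0.4786 0.0233 0.0838]
((0.6005582213401794, 0.09241273254156113), (0.2377210110425949, 0.30111241340637207), 86.01802062988281)
```

```bash
cat >> h.py <<'E'
from scipy.spatial.transform import Rotation as Ro
A=np.array([.6305,.0903])
def rel(p,yaw):
    s=bot.read_state(); R=Ro.from_rotvec(s["tcp_rot"])
    T=Ro.from_matrix(np.array([[np.cos(yaw),np.sin(yaw),0],[np.sin(yaw),-np.cos(yaw),0],[0,0,-1]]))
    print("off cm",np.round(R.inv().apply(np.array(p)-s["tcp_pos"])*100,2),"tw",np.round((R.inv()*T).as_rotvec(),3))
E
python3 -c "
from h import *
rel([.4774,.0147,.14],-1.64)"
```

```text
off cm [-44.79 -35.92   9.13] tw [ 0.    -0.    -1.825]
```

Call:
servo_tool(increments=[{"offset":[-44.8,-35.9,4],"twist":[0,0,-1.825],"hand":0},{"offset":[-44.8,-35.9,4],"twist":[0,0,-1.825],"hand":0},{"offset":[-44.8,-35.9,4],"twist":[0,0,-1.825],"hand":0},{"offset":[-44.8,-35.9,4],"twist":[0,0,-1.825],"hand":0},{"offset":[-44.8,-35.9,4],"twist":[0,0,-1.825],"hand":0},{"offset":[-44.8,-35.9,4],"twist":[0,0,-1.825],"hand":0},{"offset":[-44.8,-35.9,4],"twist":[0,0,-1.825],"hand":0},{"offset":[-44.8,-35.9,4],"twist":[0,0,-1.825],"hand":0},{"offset":[-44.8,-35.9,4],"twist":[0,0,-1.825],"hand":0},{"offset":[-44.8,-35.9,4],"twist":[0,0,-1.825],"hand":0},{"offset":[-44.8,-35.9,4],"twist":[0,0,-1.825],"hand":0},{"offset":[-44.8,-35.9,4],"twist":[0,0,-1.825],"hand":0}])

```text
clock: 2.2
tcp_pos: [0.3968, 0.1431, 0.2021]
tcp_rot: [-1.43, 2.797, -0.0]
force: [1.8, 0.8, 0.5]
finger_gap: 0.0002
grasp_force: 0.0
```

```bash
python3 -c "
from h import *
rel([.4774,.0147,.11],-1.64)"
```

```text
off cm [  5.69 -14.05   9.22] tw [-0.     0.    -0.556]
```

Call:
servo_tool(increments=[{"offset":[5.7,-14,6],"twist":[0,0,-0.556],"hand":0},{"offset":[5.7,-14,6],"twist":[0,0,-0.556],"hand":0},{"offset":[5.7,-14,6],"twist":[0,0,-0.556],"hand":0},{"offset":[5.7,-14,6],"twist":[0,0,-0.556],"hand":0},{"offset":[5.7,-14,9.2],"twist":[0,0,-0.556],"hand":0},{"offset":[5.7,-14,9.2],"twist":[0,0,-0.556],"hand":0},{"offset":[5.7,-14,9.2],"twist":[0,0,-0.556],"hand":0},{"offset":[5.7,-14,9.2],"twist":[0,0,-0.556],"hand":0}])

```text
clock: 2.87
tcp_pos: [0.4755, 0.0166, 0.111]
tcp_rot: [-2.134, 2.305, 0.0]
force: [0.7, -0.3, 0.1]
finger_gap: -0.0002
grasp_force: 0.0
```

```bash
python3 -c "
from h import *
f=bot.grab_frame('scene')
cv2.imwrite('pics/s1.png',cv2.resize(f['pixels'][110:290,220:440,::-1],None,fx=3,fy=3))
rel([.4774,.0147,.085],-1.64)"
```

```text
off cm [ 0.2  -0.17  2.64] tw [-0.001  0.    -0.007]
```

View pics/s1.png

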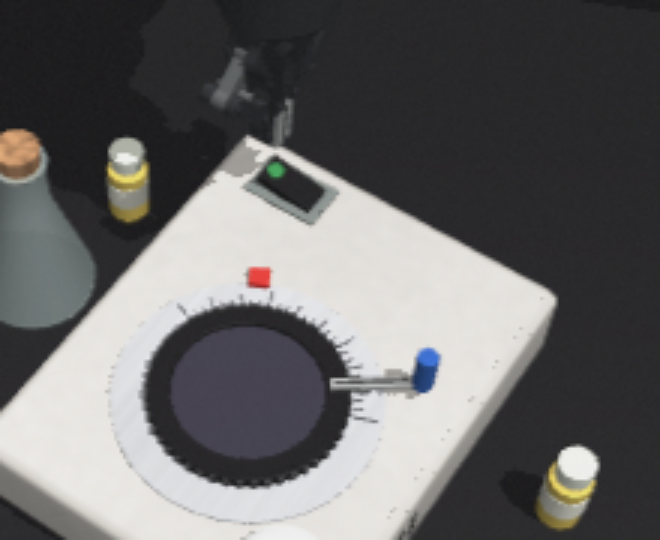

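The picture shows the closed fingertips at about (282,140) in the crop, just above the green dot at (276,170). I'll press down in small steps.

Call:
servo_tool(increments=[{"offset":[0.2,-0.15,1.5],"twist":[0,0,0],"hand":0},{"offset":[0.2,-0.15,2.2],"twist":[0,0,0],"hand":0},{"offset":[0.2,-0.15,2.6],"twist":[0,0,0],"hand":0},{"offset":[0.2,-0.15,2.8],"twist":[0,0,0],"hand":0},{"offset":[0.2,-0.15,3.0],"twist":[0,0,0],"hand":0},{"offset":[0.2,-0.15,3.15],"twist":[0,0,0],"hand":0},{"offset":[0.2,-0.15,3.25],"twist":[0,0,0],"hand":0},{"offset":[0.2,-0.15,3.25],"twist":[0,0,0],"hand":0}])

```text
clock: 3.58
tcp_pos: [0.4771, 0.0141, 0.0776]
tcp_rot: [-2.137, 2.303, -0.0]
force: [-0.2, -0.9, 0.0]
finger_gap: 0.0001
grasp_force: 0.3
```

Call:
servo_tool(increments=[{"offset":[0,0,0.1],"twist":[0,0,0],"hand":0},{"offset":[0,0,0.2],"twist":[0,0,0],"hand":0},{"offset":[0,0,0.2],"twist":[0,0,0],"hand":0}])

```text
clock: 3.83
tcp_pos: [0.4773, 0.014, 0.0763]
tcp_rot: [-2.136, 2.302, -0.001]
force: [-4.5, 1.6, 17.4]
finger_gap: 0.0002
grasp_force: 8.4
```

```bash
python3 -c "
from h import *
print(bot.read_state()['force'])
f=bot.grab_frame('scene')
cv2.imwrite('pics/s2.png',cv2.resize(f['pixels'][140:200,270:350,::-1],None,fx=8,fy=8))"
```

```text
[-4.51791459  1.60543599 17.4287393 ]
```

View pics/s2.png

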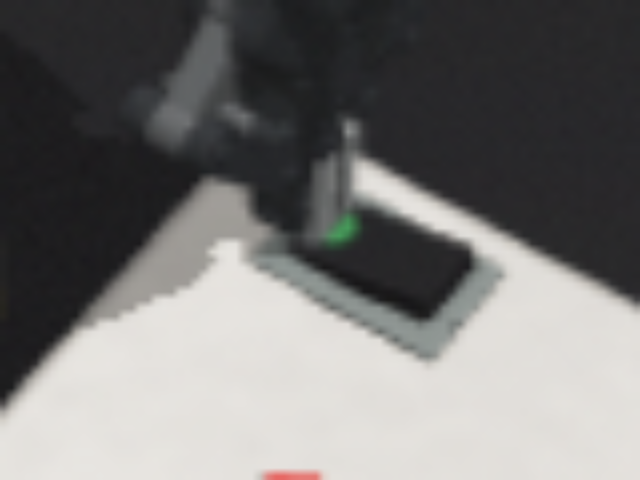

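The rocker's green end is down with its inner end raised at crop (470,250), and the force of 17 N shows it is at its stop. Next I lift off and go behind the knob.

```bash
python3 -c "
from h import *
rel([.5948,.1929,.095],3.738)"
```

```text
off cm [-18.71 -10.38  -1.85] tw [-0.001  0.001  0.9  ]
```

Call:
servo_tool(increments=[{"offset":[0,0,-4],"twist":[0,0,0],"hand":0},{"offset":[0,0,-8],"twist":[0,0,0],"hand":0},{"offset":[-18.7,-10.4,-8],"twist":[0,0,0.9],"hand":0},{"offset":[-18.7,-10.4,-8],"twist":[0,0,0.9],"hand":0},{"offset":[-18.7,-10.4,-8],"twist":[0,0,0.9],"hand":0},{"offset":[-18.7,-10.4,-8],"twist":[0,0,0.9],"hand":0},{"offset":[-18.7,-10.4,-8],"twist":[0,0,0.9],"hand":0},{"offset":[-18.7,-10.4,-8],"twist":[0,0,0.9],"hand":0},{"offset":[-18.7,-10.4,-8],"twist":[0,0,0.9],"hand":0},{"offset":[-18.7,-10.4,-8],"twist":[0,0,0.9],"hand":0},{"offset":[-18.7,-10.4,-8],"twist":[0,0,0.9],"hand":0},{"offset":[-18.7,-10.4,-8],"twist":[0,0,0.9],"hand":0}])

```text
clock: 4.88
tcp_pos: [0.5946, 0.1926, 0.1554]
tcp_rot: [0.925, -3.002, 0.0]
force: [0.1, -0.1, 0.9]
finger_gap: -0.0004
grasp_force: 0.0
```

```bash
python3 -c "
from h import *
rel([.5948,.1929,.097],3.738)
f=bot.grab_frame('scene')
cv2.imwrite('pics/s3.png',cv2.resize(f['pixels'][110:290,220:440,::-1],None,fx=3,fy=3))
"
```

```text
off cm [-0.03  0.01  5.84] tw [ 0.    -0.     0.002]
```

View pics/s3.png

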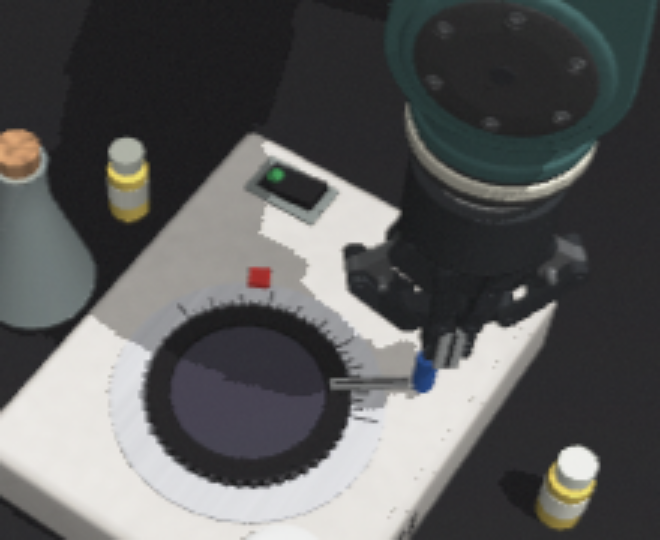

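The rocker now looks on, tilted the other way at crop (290,190). The fingers at (450,350) stand high, behind the blue knob at (424,375). Next I descend, 10 mm clear of the knob.

Call:
servo_tool(increments=[{"offset":[0,0,2.5],"twist":[0,0,0],"hand":0},{"offset":[0,0,4.5],"twist":[0,0,0],"hand":0},{"offset":[0,0,5.8],"twist":[0,0,0],"hand":0},{"offset":[0,0,5.8],"twist":[0,0,0],"hand":0},{"offset":[0,0,5.8],"twist":[0,0,0],"hand":0}])

```text
clock: 5.35
tcp_pos: [0.5944, 0.1924, 0.0976]
tcp_rot: [0.924, -3.002, -0.0]
force: [0.2, 0.3, 1.0]
finger_gap: -0.0002
grasp_force: 0.0
```

```bash
cat >> h.py <<'E'
def arc(t0,t1,n,d=.018,z=.097):
    # TCP stands d behind knob along the tangent; +x along the tangent; lever world angle t
    s=bot.read_state(); R=Ro.from_rotvec(s["tcp_rot"]); print(s["tcp_pos"],s["force"])
    for t in np.linspace(t0,t1,n+1)[1:]:
        e=np.array([np.cos(t),np.sin(t)]); g=np.array([-e[1],e[0]]); p=A+.105*e-d*g; y=t+np.pi/2
        T=Ro.from_matrix(np.array([[np.cos(y),np.sin(y),0],[np.sin(y),-np.cos(y),0],[0,0,-1]]))
        print(round(t,3),np.round(R.inv().apply(np.r_[p,z]-s["tcp_pos"])*100,2),np.round((R.inv()*T).as_rotvec()[2],3))
E
python3 -c "
from h import *
arc(2.1,2.65,11)"
```

```text
[0.59438443 0.1924267  0.09758838] [0.22369635 0.25904553 0.9946237 ]
2.15 [ 0.77 -0.01  0.06] 0.018
2.2 [1.29 0.08 0.06] -0.032
2.25 [1.82 0.14 0.06] -0.082
2.3 [2.35 0.17 0.06] -0.132
2.35 [2.89 0.18 0.06] -0.182
2.4 [3.42 0.16 0.06] -0.232
2.45 [3.95 0.11 0.06] -0.282
2.5 [4.48 0.04 0.06] -0.332
2.55 [ 5.   -0.06  0.06] -0.382
2.6 [ 5.52 -0.19  0.06] -0.432
2.65 [ 6.03 -0.34  0.06] -0.482
```

Call:
servo_tool(increments=[{"offset":[0.4,0,0],"twist":[0,0,0],"hand":0},{"offset":[0.7,0,0],"twist":[0,0,0],"hand":0},{"offset":[1.0,0.04,0],"twist":[0,0,-0.01],"hand":0},{"offset":[1.3,0.08,0],"twist":[0,0,-0.03],"hand":0},{"offset":[1.55,0.1,0],"twist":[0,0,-0.055],"hand":0},{"offset":[1.82,0.14,0],"twist":[0,0,-0.08],"hand":0},{"offset":[2.1,0.15,0],"twist":[0,0,-0.105],"hand":0},{"offset":[2.35,0.17,0],"twist":[0,0,-0.13],"hand":0}])

```text
clock: 6.02
tcp_pos: [0.5744, 0.1809, 0.0982]
tcp_rot: [-1.119, 2.934, -0.0]
force: [1.4, 0.4, 1.7]
finger_gap: -0.0001
grasp_force: 1.1
```

```bash
python3 -c "
from h import *
f=bot.grab_frame('scene')
cv2.imwrite('pics/s4.png',cv2.resize(f['pixels'][110:290,220:440,::-1],None,fx=3,fy=3))
arc(2.3,2.9,12)"
```

```text
[0.57406344 0.1807353  0.09817966] [1.31550993 0.46773168 0.51336436]
2.35 [0.54 0.07 0.12] -0.049
2.4 [1.07 0.12 0.12] -0.099
2.45 [1.61 0.15 0.12] -0.149
2.5 [2.14 0.15 0.12] -0.199
2.55 [2.67 0.12 0.12] -0.249
2.6 [3.2  0.06 0.11] -0.299
2.65 [ 3.73 -0.02  0.11] -0.349
2.7 [ 4.25 -0.13  0.11] -0.399
2.75 [ 4.76 -0.26  0.11] -0.449
2.8 [ 5.27 -0.42  0.11] -0.499
2.85 [ 5.77 -0.6   0.11] -0.549
2.9 [ 6.26 -0.81  0.11] -0.599
```

View pics/s4.png

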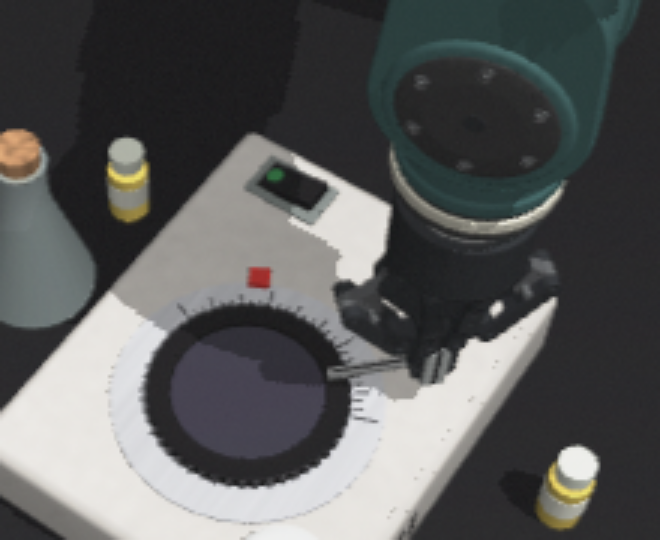

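The lever has turned: its outer end is now at about (402,362), with the fingers behind the knob and a force of about 2 N. I'll keep pushing round the arc.

Call:
servo_tool(increments=[{"offset":[0.54,0.07,0.1],"twist":[0,0,-0.05],"hand":0},{"offset":[1.07,0.12,0.1],"twist":[0,0,-0.1],"hand":0},{"offset":[1.6,0.15,0.1],"twist":[0,0,-0.15],"hand":0},{"offset":[2.14,0.15,0.1],"twist":[0,0,-0.2],"hand":0},{"offset":[2.67,0.12,0.1],"twist":[0,0,-0.25],"hand":0},{"offset":[3.2,0.06,0.1],"twist":[0,0,-0.3],"hand":0},{"offset":[3.73,-0.02,0.1],"twist":[0,0,-0.35],"hand":0},{"offset":[4.25,-0.13,0.1],"twist":[0,0,-0.4],"hand":0},{"offset":[4.76,-0.26,0.1],"twist":[0,0,-0.45],"hand":0},{"offset":[5.27,-0.42,0.1],"twist":[0,0,-0.5],"hand":0},{"offset":[5.77,-0.6,0.1],"twist":[0,0,-0.55],"hand":0},{"offset":[6.26,-0.8,0.1],"twist":[0,0,-0.6],"hand":0}])

```text
clock: 7.07
tcp_pos: [0.5328, 0.1333, 0.0969]
tcp_rot: [-1.937, 2.472, -0.0]
force: [2.0, 1.6, 0.7]
finger_gap: 0.0001
grasp_force: 1.1
```

```bash
python3 -c "
from h import *
arc(2.9,3.45,11)"
```

```text
[0.53282257 0.13334934 0.09691956] [2.02506231 1.57602315 0.7311431 ]
2.95 [ 0.57  0.06 -0.01] -0.05
3.0 [ 1.1   0.11 -0.01] -0.1
3.05 [ 1.63  0.14 -0.01] -0.15
3.1 [ 2.16  0.13 -0.01] -0.2
3.15 [ 2.7   0.1  -0.01] -0.25
3.2 [ 3.23  0.05 -0.01] -0.3
3.25 [ 3.75 -0.03 -0.01] -0.35
3.3 [ 4.27 -0.14 -0.01] -0.4
3.35 [ 4.79 -0.28 -0.01] -0.45
3.4 [ 5.3  -0.44 -0.01] -0.5
3.45 [ 5.8  -0.62 -0.01] -0.55
```

Call:
servo_tool(increments=[{"offset":[0.57,0.06,0],"twist":[0,0,-0.05],"hand":0},{"offset":[1.1,0.11,0],"twist":[0,0,-0.1],"hand":0},{"offset":[1.63,0.14,0],"twist":[0,0,-0.15],"hand":0},{"offset":[2.16,0.13,0],"twist":[0,0,-0.2],"hand":0},{"offset":[2.7,0.1,0],"twist":[0,0,-0.25],"hand":0},{"offset":[3.23,0.05,0],"twist":[0,0,-0.3],"hand":0},{"offset":[3.75,-0.03,0],"twist":[0,0,-0.35],"hand":0},{"offset":[4.27,-0.14,0],"twist":[0,0,-0.4],"hand":0},{"offset":[4.79,-0.28,0],"twist":[0,0,-0.45],"hand":0},{"offset":[5.1,-0.38,0],"twist":[0,0,-0.48],"hand":0},{"offset":[5.1,-0.38,0],"twist":[0,0,-0.48],"hand":0}])

```text
clock: 7.98
tcp_pos: [0.524, 0.0826, 0.0968]
tcp_rot: [-2.468, 1.944, -0.0]
force: [-0.1, 0.7, -0.1]
finger_gap: -0.0001
grasp_force: 0.0
```

```bash
python3 -c "
from h import *
for c in ('scene','top'):
    f=bot.grab_frame(c)
    for n,z in(('lever_pointer',.0855),('rider_mark',.077),('knob_top',.1125)):
        for m in bot.mark_of(c,n)[:2]: print(c,n,m['score'],w(f,m['xy'],z))
    q=f['pixels'][110:290,220:440,::-1] if c=='scene' else f['pixels'][180:300,200:320,::-1]
    if c=='scene': cv2.imwrite('pics/s5.png',cv2.resize(q[60:150,40:180],None,fx=5,fy=5))
arc(3.38,3.62,8)"
```

```text
scene rider_mark 0.41 [0.54774726 0.05292913 0.077     ]
scene knob_top 0.93 [0.52856287 0.060264   0.1125    ]
[0.52403084 0.08310676 0.0965261 ] [-0.03894286 -0.7817657   0.34807093]
3.41 [ 0.33  0.03 -0.05] -0.033
3.44 [ 0.65  0.07 -0.05] -0.063
3.47 [ 0.97  0.1  -0.05] -0.093
3.5 [ 1.29  0.12 -0.05] -0.123
3.53 [ 1.61  0.13 -0.05] -0.153
3.56 [ 1.92  0.13 -0.05] -0.183
3.59 [ 2.24  0.12 -0.05] -0.213
3.62 [ 2.56  0.1  -0.05] -0.243
```

View pics/s5.png

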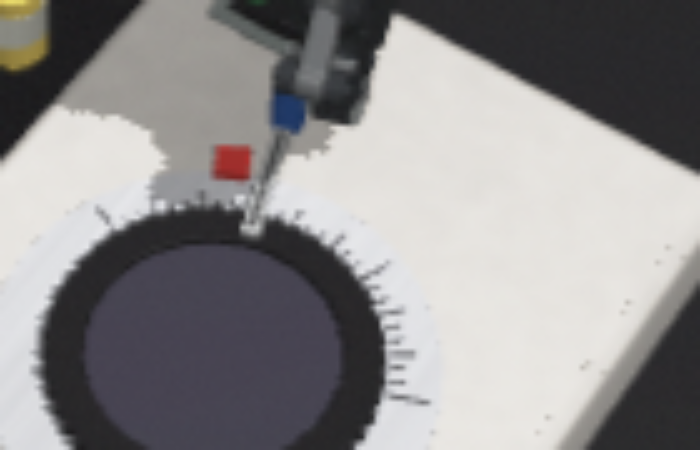

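The lever crosses the plate edge at about (268,165), and the rider is at (232,162), roughly 14 mm further on. I'll push slowly to just short of it and measure.

Call:
servo_tool(increments=[{"offset":[0.3,0.03,0],"twist":[0,0,-0.03],"hand":0},{"offset":[0.6,0.07,0],"twist":[0,0,-0.06],"hand":0},{"offset":[0.9,0.1,0],"twist":[0,0,-0.09],"hand":0},{"offset":[1.1,0.11,0],"twist":[0,0,-0.105],"hand":0},{"offset":[1.3,0.12,0],"twist":[0,0,-0.123],"hand":0},{"offset":[1.4,0.12,0],"twist":[0,0,-0.133],"hand":0},{"offset":[1.4,0.12,0],"twist":[0,0,-0.133],"hand":0}])

```text
clock: 8.97
tcp_pos: [0.5261, 0.069, 0.0965]
tcp_rot: [2.591, -1.777, -0.0]
force: [-0.7, 0.7, -0.5]
finger_gap: -0.0002
grasp_force: 0.3
```

```bash
python3 -c "
from h import *
f=bot.grab_frame('scene')
print([(m['score'],w(f,m['xy'],.1125)) for m in bot.mark_of('scene','knob_top')],[(m['score'],w(f,m['xy'],.0855)) for m in bot.mark_of('scene','lever_pointer')])
cv2.imwrite('pics/s6.png',cv2.resize(f['pixels'][170:230,270:350,::-1],None,fx=8,fy=8,interpolation=cv2.INTER_CUBIC))
arc(3.50,3.62,6)"
```

```text
[(0.96, array([0.53908443, 0.05806541, 0.1125    ]))] [(0.6, array([0.54857903, 0.06697928, 0.0855    ]))]
[0.52621096 0.06903899 0.09653154] [-0.18028517  0.17038108 -0.00981281]
3.52 [ 0.08  0.02 -0.05] -0.011
3.54 [ 0.29  0.05 -0.05] -0.031
3.56 [ 0.5   0.08 -0.05] -0.051
3.58 [ 0.71  0.1  -0.05] -0.071
3.6 [ 0.92  0.12 -0.05] -0.091
3.62 [ 1.14  0.14 -0.05] -0.111
```

View pics/s6.png

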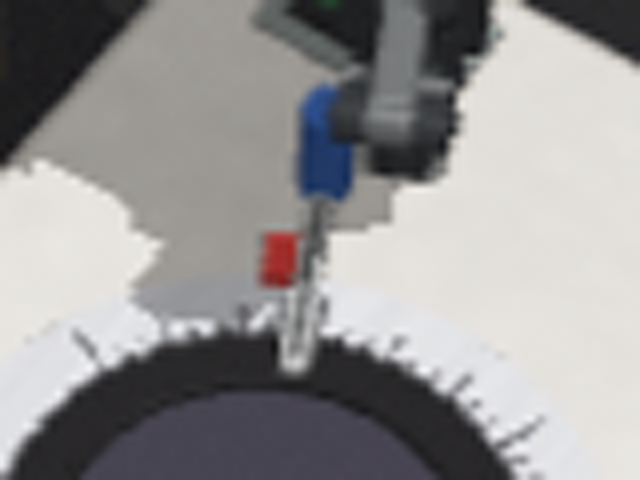

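```bash
python3 -c "
from h import *
f=bot.grab_frame('scene')
for c in [(297,340),(315,210)]:
    p=w(f,(270+c[0]/8-.5+.06,170+c[1]/8-.5+.06),.0855); d=p[:2]-A; print(p,np.hypot(*d),np.arctan2(d[1],d[0])%6.283)
for p in [(.5543,.0548),(.5516,.0542)]:
    d=np.array(p)-A; print(np.hypot(*d),np.arctan2(d[1],d[0])%6.283)
p=np.r_[A+.086*np.array([np.cos(3.567),np.sin(3.567)]),.077]
print('rider px in crop',(px(f,p)-[270,170]+.44)*8)
for t in (3.48,3.5,3.52):
  print(t,[(px(f,np.r_[A+r*np.array([np.cos(t),np.sin(t)]),.0855])-[270,170]+.44)*8 for r in(.062,.086,.098)])
# ring centre from scene: black ring/disc top at .0815
g=f['pixels'].astype(int).sum(2)
"

```

```text
[0.57873277 0.06986916 0.0855    ] 0.05565308180276228 3.517308232389933
[0.54443101 0.05512969 0.0855    ] 0.09297752929346319 3.5293305309993612
0.08406360687003615 3.577387722267945
0.08676646817751657 3.570514803930258
rider px in crop [296.34524097 252.69766195]
3.48 [array([310.75784922, 319.16151649]), array([328.97273014, 236.48406683]), array([337.90289081, 195.95001599])]
3.5 [array([305.51746824, 318.30157999]), array([321.79548784, 235.32350559]), array([329.77542474, 194.64535099])]
3.52 [array([300.26151195, 317.52875311]), array([314.59797308, 234.28073886]), array([321.62559027, 193.47323624])]
```

Call:
servo_tool(increments=[{"offset":[0.15,0.03,0],"twist":[0,0,-0.015],"hand":0},{"offset":[0.3,0.05,0],"twist":[0,0,-0.03],"hand":0},{"offset":[0.4,0.06,0],"twist":[0,0,-0.04],"hand":0},{"offset":[0.5,0.08,0],"twist":[0,0,-0.05],"hand":0},{"offset":[0.58,0.09,0],"twist":[0,0,-0.058],"hand":0},{"offset":[0.58,0.09,0],"twist":[0,0,-0.058],"hand":0},{"offset":[0.58,0.09,0],"twist":[0,0,-0.058],"hand":0},{"offset":[0.2,0.09,0],"twist":[0,0,-0.058],"hand":0},{"offset":[-1.5,0.09,0],"twist":[0,0,-0.058],"hand":0},{"offset":[-4.5,0.09,-2],"twist":[0,0,-0.058],"hand":0},{"offset":[-8,0.09,-6],"twist":[0,0,-0.058],"hand":0},{"offset":[-8,0.09,-6],"twist":[0,0,-0.058],"hand":0}])

```text
clock: 10.17
tcp_pos: [0.496, 0.1461, 0.1599]
tcp_rot: [-2.641, 1.698, -0.003]
force: [0.7, 0.1, 0.6]
finger_gap: -0.0002
grasp_force: 0.0
```

```bash
python3 -c "
from h import *
f=bot.grab_frame('scene')
print(bot.read_state()['tcp_pos'],bot.read_state()['clock'])
for n,z in (('knob_top',.1125),('lever_pointer',.0855),('rider_mark',.077)):
  for m in bot.mark_of('scene',n)[:1]:
    p=w(f,m['xy'],z);d=p[:2]-A;print(n,m['score'],p,np.hypot(*d),np.arctan2(d[1],d[0])%6.283)
cv2.imwrite('pics/s7.png',cv2.resize(f['pixels'][170:230,270:350,::-1],None,fx=8,fy=8,interpolation=cv2.INTER_CUBIC))
for t in (3.54,3.56,3.58):
  print(t,[((px(f,np.r_[A+r*np.array([np.cos(t),np.sin(t)]),z])-[270,170]+.44)*8).round() for r,z in((.062,.0855),(.086,.0855),(.098,.0855),(.086,.077))])
"
```

```text
[0.49660748 0.14605014 0.16009759] 10.2167
knob_top 0.96 [0.5331313  0.04459728 0.1125    ] 0.10756115415069545 3.580258637511444
lever_pointer 0.97 [0.54841846 0.06146231 0.0855    ] 0.08699995527690153 3.4792662960506955
rider_mark 0.49 [0.55866296 0.05633885 0.077     ] 0.07946017971220778 3.5830204010305153
3.54 [array([295., 317.]), array([307., 233.]), array([313., 192.]), array([306., 254.])]
3.56 [array([290., 316.]), array([300., 233.]), array([305., 192.]), array([299., 253.])]
3.58 [array([284., 316.]), array([293., 232.]), array([297., 191.]), array([292., 252.])]
```

View pics/s7.png

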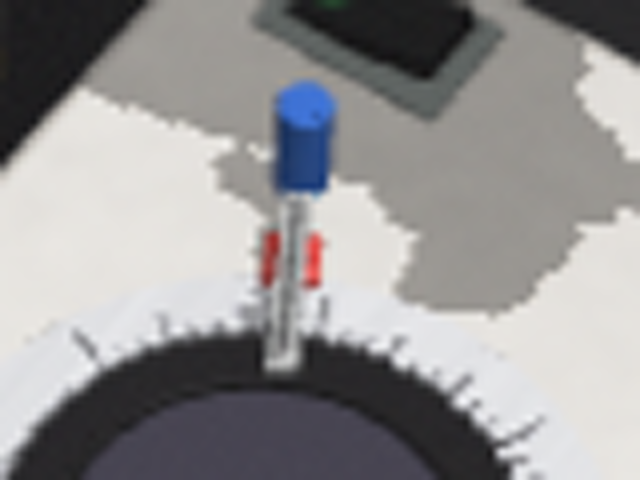

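The lever is centred over the rider: red shows about equally on both sides, at columns 262–279 and 306–322. The rocker is still on and the arm is clear, so I'll hand in.

```bash
python3 -c "
from h import *
print(bot.finish_job())"
```

```text
the job is handed in; nothing more can be done
None
```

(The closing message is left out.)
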